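# Clamp the tube block in the cooling dock and open its coolant valve halfway

## Task

Put the narrow aluminium tube block, wells up, into the slanted pocket of the cooling dock, then swing the dock's clamp lever all the way shut so that it holds the block pressed fully home. Only then open the coolant valve on the bench halfway (handle at 45 degrees). Leave everything else on the bench where it is.

Things in the scene. Friction and masses are not known exactly. Their poses are not given: they have to be found in the camera images.
- block: the narrow tube block: plain aluminium, 100 (its x) x 44 (its y) x 60 mm high (its z), one row of four dark wells on its top; about 0.4 kg; starts upright on the bench. Origin at the centre of its underside. It may go in either way round.
- wide_block: another aluminium block, not to be used: 100 x 76 x 45 mm high with two rows of wells; origin at the centre of its underside. It and the narrow block may stand in each other's place.
- pocket: the dock's grey pocket plate (156 x 92 mm), fixed, slanted 25 degrees to face up and towards the robot. Origin at the centre of the pocket's mouth, in the plate's top face; x points up the slope away from the robot, y across it, z out of the pocket along the way in. The pocket is a hole 103 (x) by 47 mm (y), with a 4 mm chamfer. Two hinge cheeks stand at x = 58 to 76 mm, up to z = 52 mm.
- pocket_home (a point): centre of the pocket's floor when pressed home, 28 mm below the mouth. The floor is sprung: a block set in it rests with its underside 20 mm below the mouth, 28 mm when pressed fully home (about 9 N), and springs up again unless the lever holds it
- lever (a joint): clamp lever, hinged about the pocket's y at lever_hinge, stiff (0.55 N m), stays where left. 0 = shut, lying over the block towards the robot; grows as it swings up and away (stop 2.2 rad); starts at 1.75 to 2.05, about upright. Steel bar 14 mm wide, 12 thick; black paddle 34 long, 46 wide, 12 thick at its end; a foot in its middle presses the block's top in the last 0.15 rad
- lever_hinge (a point): point on the lever's hinge axis, in the middle between the cheeks: 67 mm up the slope from the pocket's origin and 44 mm out from the plate
- lever_tip (a point): point in the middle of the lever paddle's outer face (the one that faces out from the plate when shut, away from the robot when open), 135 mm from the hinge axis along the bar and 6 mm outwards
- valve (a joint): the coolant valve's handle, turning about the vertical: 0 = shut (handle across the pipe), it grows anticlockwise seen from above to 1.571 = fully open (handle along the pipe). Starts at 0 to 0.2 rad. Friction about 0.12 N m.
- valve_top (a point): centre of the top face of the valve handle, on its axis, 122 mm above the bench. The handle is a black bar 76 mm long, 14 mm wide, 26 mm high, with a white dot near the end that points along the valve base's x axis when shut
- valve_base: the bench valve's fixed base: steel plate 70 x 170 mm with a bent steel pipe that runs along its y axis, centred 60 mm above the bench, and a brass valve body under the handle. Origin at the centre of its underside, z up
- vial: small glass jar with a blue cap, 42 mm across, 75 mm high, upright; origin under its centre; leave alone
- flask: larger glass jar with a blue cap, 68 mm across, 130 mm high, upright; origin under its centre; leave alone
- tape: black tape dispenser 120 x 50 x 73 mm high; origin under its centre; leave alone
- pipette: pipette lying on the bench, 236 mm long along its x, 26 mm thick; leave alone
There are look-alikes about, which are no part of the job. Leave any yellow look-alike of the part that bears pocket alone. Of the things shaped like the valve_base, the steel one is meant.

How it is judged (in metres and radians):
On the way, in this order (a step that is already met when the one before it is completed fails the run):
1. the narrow block stands in the pocket, square to it, at least 15 mm deep (x of block in the frame of pocket between -0.005 and 0.005 m and y of block in the frame of pocket between -0.005 and 0.005 m and angle between the z axis of block and the z axis of pocket, either way round below 0.08 rad and z of block in the frame of pocket below -0.015 m), for 0.2 s.
2. the lever is shut (within 0.06 rad) and holds the block fully home (at least 24.5 mm deep) (x of block in the frame of pocket between -0.005 and 0.005 m and y of block in the frame of pocket between -0.005 and 0.005 m and angle between the z axis of block and the z axis of pocket, either way round below 0.08 rad and z of block in the frame of pocket between -0.033 and -0.0245 m and value of joint lever below 0.06 rad), for 0.3 s.
3. the valve is halfway open (0.785 rad, within 0.14) while the block stays clamped (all of step 2 and value of joint valve between 0.645 and 0.925 rad), for 0.2 s.
At the end, for the whole second after the job is handed in: the narrow block is in the pocket, wells up (underside 24.5 to 33 mm below the mouth, within 5 mm of its centre and 0.08 rad of square), at rest; the lever is shut within 0.06 rad; the valve stands at 0.785 rad within 0.14 (all of step 3 and linear speed of block below 0.02 m/s); the robot touches nothing.
It fails at once if the wide block is moved by more than 30 mm (distance of wide_block from where it was at the start of the episode above 0.03 m).
It fails at once if the vial is moved by more than 30 mm (distance of vial from where it was at the start of the episode above 0.03 m).
It fails at once if the flask is moved by more than 30 mm (distance of flask from where it was at the start of the episode above 0.03 m).
It fails at once if the tape is moved by more than 30 mm (distance of tape from where it was at the start of the episode above 0.03 m).
It fails at once if the pipette is moved by more than 30 mm (distance of pipette from where it was at the start of the episode above 0.03 m).
It also fails if it takes over 67 s, if anything falls off the work surface, if the arm or the gripper's body presses on something with over 40 N, if the wrist force passes 120 N, or if a joint passes its speed limit or range.

## Robot

A 6-joint arm with a two-finger parallel gripper is mounted at the origin on the work surface. World frame = base frame: x ahead of the robot, y to its left, z up, the work surface at z = 0. Lengths are in m, angles in degrees, forces in N, time in s.
With the tool pointing down it reaches from about 0.375 to 0.9 m from the base axis. Payload 3.1 kg.
Tool frame: the origin (TCP) lies on the centre line of the jaws, within the pads' length; the fingertips stand 25 mm ahead of it and the grasp point (between the pads) lies 6 mm ahead of it; y points along the fingers, x is the direction in which the jaws open and shut, and the axes are right-handed (so a half turn about y gives the same grasp; the last joint's range is limited). The gripper opens to 87 mm and grips with 3 to 60 N. Pads are 19 mm wide; open, the fingers measure 117 mm over their backs; the gripper's body (75 mm by 190 mm) begins 51 mm behind the grasp point.
Start: joints at [61.908, 30.224, 82.088, -0, 67.689, -10.227], TCP at [0.192, 0.595, 0.248] pointing down, gripper open.
Joint ranges: [-176.69, 176.69], [-43.24, 126.21], [12.49, 139.97], [-82, 262], [0, 151.66], [-163.58, 163.58]. Speed limits (degrees/s): [159.86, 159.86, 180, 180, 180, 180].

## Interface

Orientations are given as a 3x3 rotation matrix whose columns are the frame's x, y, z axes.
In Python, from rig import * gives the robot as it stands.
- The arm moves only by the tool play_rows, never from a script. Its argument "commands" is a list of rows, each a list of 2 entries, a list of its own where there are three numbers: the shift along the world's x, y, z in m, then the turn, a rotation vector about the world's x, y, z in rad. A call has 1 to 10 rows; each row is the pose to reach, as a shift and turn from the pose commanded when the call began; what a row does not reach only later rows make up. A row lasts 1/8 s, in which the tool goes at most 62.5 mm and 10.7 degrees, less where a joint would pass 70% of its speed; a pose out of reach is approached as far as the arm can. A call with a gripper value outside its range is refused whole. "gripper" is the finger opening in m, from 0 to 0.087, set as the call begins (left out, the last holds). The fingers move at their own pace and stop on an object; the grip force is fixed at half the most. Time passes only in rows, so rows that repeat a pose let the fingers close. It gives the time, the measured TCP pose, the force and the opening at its end, in the units of the state.
- read_state(): the state, without advancing time (a new reading comes with each control period).
- capture(name): name is "scene" or "top" or "wrist"; returns a dict with "frame" (420x560x3 uint8, red, green, blue), "depth" (420x560 float32, m along the optical axis (not along the pixel's ray), 0 where there is no reading), "mtx" (3x3 intrinsics, pixels), "dist_coeffs" ([k1, k2, p1, p2, k3] as OpenCV has them; the pictures are not rectified), "cam_to_world" (4x4, takes a point from camera to world coordinates); the wrist camera has in their place "hand_eye" (4x4, takes a point from camera to tool coordinates, whose origin is the TCP and whose axes are the tool frame's). Camera axes: x right, y down, z forward; pixel columns grow to the right and rows downward; lengths in m; the calibration is good to about 2 mm. A picture is of the moment at which its call begins: read the wrist's pose just before it.
- hand_in(): hands the job in, once; it reports no verdict.
The state is a dict: "time_s": time; "joint_positions": joint angles; "qvel": joint speeds; "tau": joint torques, N m; "position": TCP position; "tcp_rot": TCP orientation; "force": force on the tool from outside, world axes, zero at the start; "moment": the same for the moment, N m; "opening": opening from 0.0 (shut) to 1.0 (fully open).
Only numpy, scipy, OpenCV 4.12 (cv2) and the standard library are available. Lean on these libraries where they do the work, as an engineer would, in place of code of your own. Each camera call takes 0.05 s, during which the arm holds its last target. There are 200 camera calls.

## Working session

There is one attempt and no reset: what is moved stays moved. The work goes in short steps, Python scripts to look and compute and a tool call to move; the robot and the scene stay as the last step left them, time stands still between calls to the robot, and variables do not carry over. Pictures are saved under pics/ and viewed, about 8 in all and at most 12, crops included, and the job is handed in when it is done.

Besides the shell and the picture viewer there is one more tool, called by a JSON object that holds its "name" and its "arguments", one argument or row to a line. play_rows: Moves the arm, as the interface text tells. Its arguments: {"type":"object","properties":{"commands":{"type":"array"},"gripper":{"type":"number"}},"required":["commands"]}

```bash
ls; mkdir -p pics; cat > h.py <<'E'
from rig import *
import numpy as np, cv2
def pts(c, T=None):
    """world point for each pixel from depth"""
    T = c["cam_to_world"] if T is None else T
    T=np.array(T); d=np.array(c["depth"]); h,w=d.shape
    uv=np.stack(np.meshgrid(np.arange(w),np.arange(h)),-1).reshape(-1,1,2).astype(np.float32)
    n=cv2.undistortPoints(uv,np.array(c["mtx"],float),np.array(c["dist_coeffs"],float)).reshape(h,w,2)
    p=np.dstack([n[...,0]*d,n[...,1]*d,d])
    P=p@T[:3,:3].T+T[:3,3]; P[d==0]=np.nan
    return P
def wristT(s,c):
    T=np.eye(4);T[:3,:3]=s["tcp_rot"];T[:3,3]=s["position"];return T@np.array(c["hand_eye"])
def save(n,f): cv2.imwrite(f"pics/{n}.png",cv2.cvtColor(np.array(f),cv2.COLOR_RGB2BGR))
E
python3 - <<'E'
from h import *
s=read_state();print(s)
a=capture("scene");b=capture("top")
np.savez("a.npz",**a);np.savez("b.npz",**b)
save("top",b["frame"]);save("scene",a["frame"])
for c in(a,b):print(c["mtx"],np.round(c["cam_to_world"],3))
E
```

```text
pics
{'time_s': 0.0, 'joint_positions': array([ 6.19080946e+01,  3.02793164e+01,  8.21571937e+01, -5.18737987e-04,
        6.76871385e+01, -1.02274257e+01]), 'qvel': array([ 0.12977928, -0.00841937,  0.1384894 ,  0.08927133, -0.03003707,
        0.06362829]), 'tau': array([ 1.97054243e-05, -4.40033340e+01, -1.76591241e+01,  6.33000769e-02,
        5.80991060e-02, -1.44478104e-04]), 'position': array([0.19138036, 0.5942657 , 0.24656332]), 'tcp_rot': array([[ 3.06762269e-01, -1.00882018e-03, -9.51785634e-01],
       [ 9.51783796e-01, -1.90778214e-03,  3.06763699e-01],
       [-2.12526904e-03, -9.99997671e-01,  3.74943118e-04]]), 'force': array([0.26894923, 0.40805417, 0.79217116]), 'moment': array([ 0.05347229, -0.05398836, -0.03068293]), 'opening': 1.000812686164878}
[[406.63693639   0.         281.89575492]
 [  0.         406.63693639 211.52912227]
 [  0.           0.           1.        ]] [[-0.685  0.508 -0.523  1.008]
 [ 0.729  0.459 -0.508  0.635]
 [-0.018 -0.729 -0.685  0.86 ]
 [ 0.     0.     0.     1.   ]]
[[460.57429353   0.         282.30039327]
 [  0.         460.57429353 200.00649868]
 [  0.           0.           1.        ]] [[-0.014 -0.997  0.082  0.309]
 [-1.     0.015  0.004  0.083]
 [-0.005 -0.082 -0.997  1.595]
 [ 0.     0.     0.     1.   ]]
```

View pics/top.png

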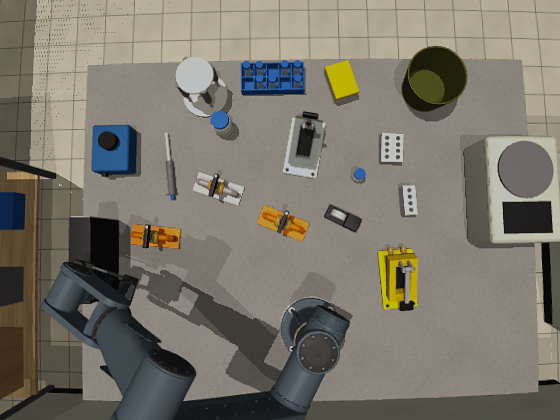

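View pics/scene.png

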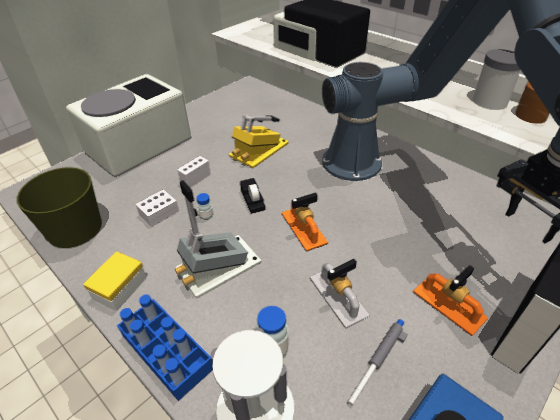

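The top view shows the narrow block at (409,200), the wide block at (392,148), the dock at (305,145) with its lever up near (308,122), and the steel valve at (219,188). The tape is at (342,217), the vial at (359,174), the flask at (220,120) and the pipette at (170,165). The scene view agrees.

```bash
cat > m.py <<'E'
from h import *
b=dict(np.load("b.npz"));a=dict(np.load("a.npz"))
Pb=pts(b);Pa=pts(a)
def crop(P,x0,x1,y0,y1,z0,z1):
    m=(P[...,0]>x0)&(P[...,0]<x1)&(P[...,1]>y0)&(P[...,1]<y1)&(P[...,2]>z0)&(P[...,2]<z1);return m
if __name__=="__main__":
    for n,(u,v) in dict(block=(409,200),wide=(392,148),dock=(305,145),lever=(307,120),valve=(219,188),tape=(342,217),vial=(359,174),bench=(260,180)).items(): print(n,np.round(Pb[v,u],3))
    # block top
    c=Pb[200,409]
    for n,P in(("top",Pb),("scene",Pa)):
        m=crop(P,c[0]-.08,c[0]+.08,c[1]-.06,c[1]+.06,.052,.07);q=P[m][:,:2].astype(np.float32)
        print(n,"block",len(q),cv2.minAreaRect(q),q.mean(0),np.median(P[m][:,2]))
        v=Pb[188,219]
        m=crop(P,v[0]-.08,v[0]+.08,v[1]-.08,v[1]+.08,.113,.135);q=P[m][:,:2].astype(np.float32)
        print(n,"valve",len(q),cv2.minAreaRect(q),np.median(P[m][:,2]))
        m=crop(P,v[0]-.12,v[0]+.12,v[1]-.12,v[1]+.12,.004,.03);q=P[m][:,:2].astype(np.float32)
        print(n,"vbase",len(q),cv2.minAreaRect(q))
        d=Pb[150,300]
        m=crop(P,d[0]-.14,d[0]+.16,d[1]-.09,d[1]+.09,.03,.3)
        print(n,"dock",m.sum(),np.round(P[m].min(0),3),np.round(P[m].max(0),3))
E
python3 m.py
python3 - <<'E'
from m import *
c=b["frame"][80:230,170:440];save("topz",cv2.resize(c,None,fx=2.9,fy=2.9,interpolation=cv2.INTER_CUBIC))
E
```

```text
block [ 0.428 -0.336  0.065]
wide [ 0.61  -0.29   0.043]
dock [0.621 0.009 0.055]
lever [0.659 0.01  0.244]
valve [0.476 0.298 0.079]
tape [ 0.375 -0.109  0.072]
vial [ 0.517 -0.168  0.076]
bench [0.511 0.165 0.001]
top block 395 ((0.42984539270401, -0.3396848738193512), (0.0969429537653923, 0.047545887529850006), 4.361695766448975) [ 0.42976326 -0.33867756] 0.060221513578971875
top valve 111 ((0.48186302185058594, 0.3118305802345276), (0.01606045663356781, 0.0751294419169426), 74.14107513427734) 0.12143281973262332
top vbase 1037 ((0.47690892219543457, 0.297419935464859), (0.2388230264186859, 0.2388862669467926), 0.24568316340446472)
top dock 1380 [ 0.545 -0.048  0.03 ] [0.734 0.067 0.3  ]
scene block 288 ((0.43024808168411255, -0.3328089714050293), (0.10230989009141922, 0.04765324667096138), 3.1097347736358643) [ 0.43160608 -0.3303072 ] 0.05888279973548899
scene valve 199 ((0.48643240332603455, 0.3170216679573059), (0.015805857256054878, 0.07633548974990845), 73.7593765258789) 0.1202731630454229
scene vbase 1047 ((0.47483161091804504, 0.29318276047706604), (0.2315872311592102, 0.22687676548957825), 0.9228723049163818)
scene dock 2840 [ 0.547 -0.045  0.03 ] [0.738 0.073 0.3  ]
```

View pics/topz.png

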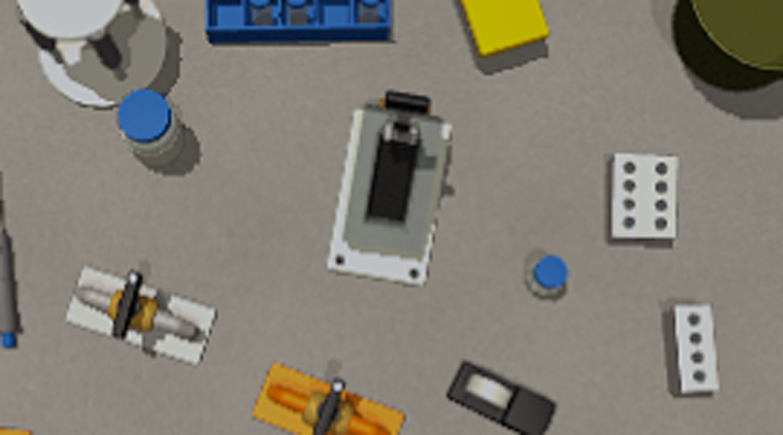

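The crop confirms the layout. The lever paddle is at (408,100), the pocket is centred near (392,180) and the dock is tilted slightly. The valve handle's white dot is at its upper end, near (135,272). Next I'll fit the dock plate from both views.

```bash
cat > dock.py <<'E'
from m import *
def fit(P,n,yaw0=-.14,d=(0.62,0.01)):
    m=crop(P,d[0]-.09,d[0]+.10,d[1]-.07,d[1]+.07,.02,.12)
    q=P[m]; yaw=yaw0
    for it in range(4):
        t=np.radians(25);x=np.array([np.cos(yaw)*np.cos(t),np.sin(yaw)*np.cos(t),np.sin(t)]);y=np.array([-np.sin(yaw),np.cos(yaw),0]);z=np.cross(x,y)
        R=np.c_[x,y,z]; L=q@R
        if it==0:
            h,e=np.histogram(L[:,2],np.arange(L[:,2].min(),L[:,2].max(),.002));z0=e[h.argmax()]+.001
        k=abs(L[:,2]-z0)<.005
        z0=np.median(L[k,2])
        r=cv2.minAreaRect(L[k][:,:2].astype(np.float32)); a=r[2]; a=a-90 if a>45 else a
        yaw+=np.radians(a)*.9
    A=np.c_[q[k],np.ones(k.sum())];pl=np.linalg.lstsq(np.c_[q[k][:,:2],np.ones(k.sum())],q[k][:,2],rcond=None)[0]
    o=R@np.r_[r[0],z0]
    print(n,k.sum(),"yaw",np.degrees(yaw),"rect",r,"origin",o.round(4),"slope",np.degrees(np.arctan(np.hypot(*pl[:2]))),"dir",np.degrees(np.arctan2(pl[1],pl[0])))
    return R,o,L[k],k
if __name__=="__main__":
    fit(Pb,"top");fit(Pa,"scene")
E
python3 dock.py
```

```text
top 625 yaw -10.725886060542464 rect ((0.5875693559646606, 0.12576279044151306), (0.09182858467102051, 0.1581033319234848), 89.98821258544922) origin [0.6221 0.0103 0.0835] slope 24.78794701619355 dir -11.062290071586125
scene 796 yaw -10.511961652583482 rect ((0.5884469747543335, 0.13019880652427673), (0.09717689454555511, 0.15797939896583557), 89.98775482177734) origin [0.6245 0.0167 0.0822] slope 25.23597590099072 dir -10.952112742501017
```

```bash
python3 - <<'E'
from h import *
s=read_state();c=capture("wrist")
print(np.round(c["hand_eye"],3),c["mtx"],c["dist_coeffs"]);T=wristT(s,c);P=pts(c,T)
print(T.round(3));print(np.nanmedian(P[...,2]),P[[10,10,400,400,210],[10,550,10,550,280]].round(3))
E
```

```text
[[ 1.     0.     0.     0.001]
 [-0.    -0.301  0.954 -0.136]
 [ 0.    -0.954 -0.301  0.083]
 [ 0.     0.     0.     1.   ]] [[305.4037839    0.         280.32283048]
 [  0.         305.4037839  207.82961387]
 [  0.           0.           1.        ]] [-0.03627634  0.          0.          0.          0.        ]
[[ 0.306  0.908  0.285  0.113]
 [ 0.952 -0.292 -0.094  0.621]
 [-0.002  0.3   -0.954  0.383]
 [ 0.     0.     0.     1.   ]]
0.009104114233504712 [[-9.200e-02  3.620e-01 -1.000e-03]
 [ 7.700e-02  1.359e+00 -4.830e-01]
 [ 1.530e-01  5.430e-01  3.330e-01]
 [ 1.900e-01  6.600e-01  3.330e-01]
 [ 2.300e-01  5.820e-01 -1.000e-03]]
```

{"name": "play_rows", "arguments": {
  "commands": [
    [[0.24,-0.3,0.07],[0,0,0]],
    [[0.24,-0.3,0.07],[0,0,0]],
    [[0.24,-0.3,0.07],[0,0,0]],
    [[0.24,-0.3,0.07],[0,0,0]],
    [[0.24,-0.3,0.07],[0,0,0]],
    [[0.24,-0.3,0.07],[0,0,0]],
    [[0.24,-0.3,0.07],[0,0,0]],
    [[0.24,-0.3,0.07],[0,0,0]],
    [[0.24,-0.3,0.07],[0,0,0]]
  ]
}}

```text
time_s: 1.27
position: [0.4303, 0.2958, 0.317]
tcp_rot: [[0.305, -0.002, -0.952], [0.952, 0.0, 0.305], [-0.001, -1.0, 0.002]]
force: [0.9, -0.5, 0.5]
opening: 1.002
```

```bash
cat > w.py <<'E'
from h import *
import sys
s=read_state();c=capture("wrist");T=wristT(s,c);P=pts(c,T)
np.savez(sys.argv[1]+".npz",P=P,f=c["frame"],T=T,mtx=c["mtx"],dist=c["dist_coeffs"],pos=s["position"],R=s["tcp_rot"])
print("t",s["time_s"],s["position"].round(4),s["joint_positions"].round(1));save(sys.argv[1],c["frame"])
E
python3 w.py wv; python3 - <<'E'
import numpy as np,cv2
d=np.load('wv.npz');P=d['P'];f=d['f']
m=(abs(P[...,0]-.48)<.09)&(abs(P[...,1]-.31)<.09)&(P[...,2]>.113)&(P[...,2]<.13)
q=P[m][:,:2].astype(np.float32);print(m.sum(),cv2.minAreaRect(q),np.median(P[m][:,2]))
w=m&(f.min(-1)>120);print("white",w.sum(),P[w].mean(0))
m=(abs(P[...,0]-.48)<.12)&(abs(P[...,1]-.3)<.12)&(P[...,2]>.004)&(P[...,2]<.02);q=P[m][:,:2].astype(np.float32)
v,u=np.where(m);print(u.min(),u.max(),v.min(),v.max());print("base",m.sum(),cv2.minAreaRect(q),np.median(P[m][:,2]))
E
```

```text
t 1.275 [0.4303 0.2958 0.317 ] [ 22.2  17.7  91.6   0.   70.8 -50. ]
749 ((0.4837614595890045, 0.3148899972438812), (0.013744974508881569, 0.0756189376115799), 74.3313217163086) 0.12080137608706809
white 56 [0.51360191 0.30600644 0.12198288]
190 360 151 223
base 2796 ((0.4638146758079529, 0.2766707241535187), (0.2639267146587372, 0.09191905707120895), 62.459476470947266) 0.006994184057503294
```

View pics/wv.png

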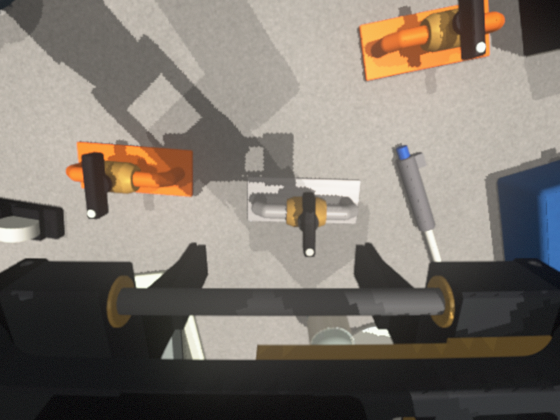

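The wrist view shows the steel valve's plate spanning about (247–360, 179–222). The handle runs from (305,195) to (310,255) with its dot at the far end. I'll get the base yaw, then move on to the dock.

```bash
python3 - <<'E'
import numpy as np,cv2
d=np.load('wv.npz');P=d['P'];f=d['f'].astype(int)
m=np.zeros(f.shape[:2],bool);m[170:230,235:370]=1
m&=(f.max(-1)-f.min(-1)<25)&(P[...,2]>.0035)&(P[...,2]<.0125)
m=cv2.morphologyEx(m.astype(np.uint8),cv2.MORPH_OPEN,np.ones((3,3)))>0
q=P[m][:,:2].astype(np.float32);print(m.sum(),cv2.minAreaRect(q),np.median(P[m][:,2]))
# pipe: highest-line PCA
m=np.zeros(f.shape[:2],bool);m[170:230,235:370]=1
m&=(f.max(-1)-f.min(-1)<25)&(P[...,2]>.055)&(P[...,2]<.09)
q=P[m][:,:2];c=q.mean(0);w,V=np.linalg.eigh(np.cov((q-c).T));print(c,np.sqrt(w),np.degrees(np.arctan2(V[1,1],V[0,1])))
E
```

```text
2737 ((0.4841799736022949, 0.31498897075653076), (0.17027679085731506, 0.0708194449543953), 70.37897491455078) 0.006984658204394423
[0.48155338 0.31449526] [0.0056328  0.04819627] 70.72994902718428
```

{"name": "play_rows", "arguments": {
  "commands": [
    [[0.06,-0.3,0.04],[0,0,0.12]],
    [[0.06,-0.3,0.04],[0,0,0.12]],
    [[0.06,-0.3,0.04],[0,0,0.12]],
    [[0.06,-0.3,0.04],[0,0,0.12]],
    [[0.06,-0.3,0.04],[0,0,0.12]],
    [[0.06,-0.3,0.04],[0,0,0.12]],
    [[0.06,-0.3,0.04],[0,0,0.12]]
  ]
}}

```text
time_s: 2.2
position: [0.4911, -0.0037, 0.3571]
tcp_rot: [[0.19, -0.001, -0.982], [0.982, 0.001, 0.19], [0.001, -1.0, 0.002]]
force: [-0.6, -0.0, -0.8]
opening: 0.998
```

```bash
python3 w.py wd; python3 - <<'E'
from dock import *
d=np.load('wd.npz');P=d['P']
R,o,L,k=fit(P,"wrist")
E
```

```text
t 2.2 [ 0.4911 -0.0037  0.3571] [-13.5  12.7  92.1   0.1  75.3 -92.6]
wrist 2964 yaw -10.924532605952619 rect ((0.5690996050834656, 0.13260510563850403), (0.09164325892925262, 0.11844650655984879), 89.9832763671875) origin [0.6077 0.0179 0.0742] slope 24.836815771890517 dir -10.910261371818155
```

View pics/wd.png

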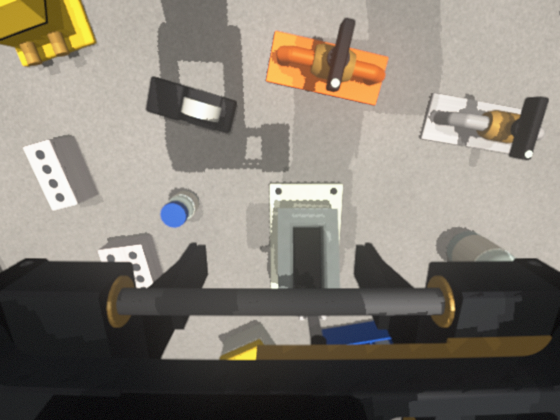

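The dock's white base starts at (270–342, 185), the pocket mouth is at (308,255), and the fingers hide its upper part. I'll move forward for a full view.

{"name": "play_rows", "arguments": {
  "commands": [
    [[0.09,0.01,0.01],[0,0,0]],
    [[0.09,0.01,0.01],[0,0,0]],
    [[0.09,0.01,0.01],[0,0,0]],
    [[0.09,0.01,0.01],[0,0,0]]
  ]
}}

```text
time_s: 2.75
position: [0.5803, 0.0066, 0.3669]
tcp_rot: [[0.188, -0.003, -0.982], [0.982, 0.0, 0.188], [-0.0, -1.0, 0.003]]
force: [-0.2, 0.9, 0.8]
opening: 1.001
```

```bash
python3 w.py wd2; python3 - <<'E'
from dock import *
d=np.load('wd2.npz');P=d['P'];f=d['f']
R,o,L,k=fit(P,"wrist")
m=crop(P,.5,.8,-.1,.1,.0,.35)
A=(P-o)@R; In=m&(abs(A[...,0])<.07)&(abs(A[...,1])<.04)&(A[...,2]<.02)
for t in(-.002,-.005,-.012,-.018):
    q=A[In&(A[...,2]<t)][:,:2].astype(np.float32)
    print(t,len(q),q.min(0),q.max(0),cv2.minAreaRect(q))
q=A[m&(abs(A[...,0])<.13)&(abs(A[...,1])<.05)&(A[...,2]>.06)];print("lever pts",len(q));print(q[::max(1,len(q)//15)].round(3))
e=A[m&(abs(A[...,2])<.004)];print(e.min(0),e.max(0))
E
```

```text
t 2.75 [0.5803 0.0066 0.3669] [-10.4  20.2  79.5  -0.   80.4 -89.5]
wrist 4121 yaw -10.749547864741682 rect ((0.5876237750053406, 0.13027063012123108), (0.09219986200332642, 0.15500901639461517), 89.98460388183594) origin [0.6238 0.0143 0.0819] slope 24.919700014999048 dir -10.790148612752134
-0.002 2577 [-0.06085381 -0.03731253] [0.05642406 0.03852583] ((-0.00220402330160141, 0.000525210052728653), (0.11762938648462296, 0.07542238384485245), 0.2824100852012634)
-0.005 2249 [-0.05252069 -0.02416964] [0.05204134 0.02408942] ((-0.00035902857780456543, 3.7748366594314575e-05), (0.04781271889805794, 0.10460077226161957), 89.52938842773438)
-0.012 2191 [-0.05199142 -0.0233465 ] [0.04988926 0.02367667] ((-0.0010450035333633423, 0.0001802649348974228), (0.10188428312540054, 0.047020748257637024), 0.019377470016479492)
-0.018 2091 [-0.05199142 -0.0233465 ] [0.04988926 0.02367667] ((-0.0010450035333633423, 0.0001802649348974228), (0.10188428312540054, 0.047020748257637024), 0.019377470016479492)
lever pts 1564
[[ 0.062  0.035  0.257]
 [ 0.067  0.029  0.263]
 [ 0.074  0.004  0.075]
 [ 0.074  0.029  0.258]
 [ 0.086 -0.006  0.113]
 [ 0.08   0.029  0.253]
 [ 0.095  0.005  0.12 ]
 [ 0.101  0.004  0.132]
 [ 0.121 -0.008  0.177]
 [ 0.122 -0.013  0.181]
 [ 0.123 -0.019  0.182]
 [ 0.124  0.022  0.181]
 [ 0.126  0.015  0.182]
 [ 0.127  0.008  0.184]
 [ 0.128 -0.     0.184]
 [ 0.13   0.012  0.183]]
[-0.07751144 -0.04608893 -0.00398875] [0.07751626 0.04611294 0.00327274]
```

View pics/wd2.png

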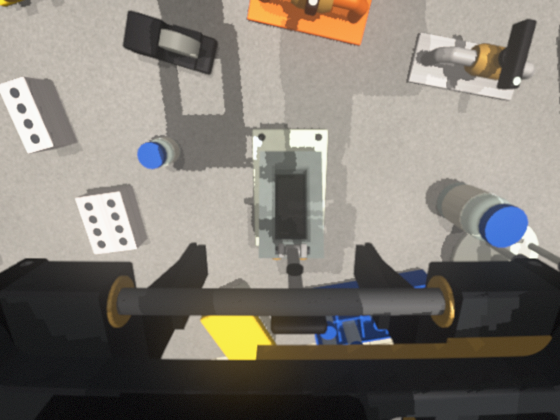

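The whole dock is now visible, with the pocket at (291,205) and the lever behind it at (293,260). The hole's measured size and centre agree with the plate fit to about 1 mm. Next is the block.

{"name": "play_rows", "arguments": {
  "commands": [
    [[-0.15,-0.34,-0.1],[0,0,0.26]],
    [[-0.15,-0.34,-0.1],[0,0,0.26]],
    [[-0.15,-0.34,-0.1],[0,0,0.26]],
    [[-0.15,-0.34,-0.1],[0,0,0.26]],
    [[-0.15,-0.34,-0.1],[0,0,0.26]],
    [[-0.15,-0.34,-0.1],[0,0,0.26]],
    [[-0.15,-0.34,-0.1],[0,0,0.26]],
    [[-0.15,-0.34,-0.1],[0,0,0.26]]
  ]
}}

```text
time_s: 3.8
position: [0.4309, -0.3348, 0.2675]
tcp_rot: [[-0.066, -0.0, -0.998], [0.998, 0.001, -0.066], [0.001, -1.0, 0.0]]
force: [0.1, -0.0, 0.2]
opening: 1.001
```

```bash
python3 w.py wb; python3 - <<'E'
from dock import *
d=np.load('wb.npz');P=d['P'];f=d['f']
m=crop(P,.34,.52,-.40,-.27,.053,.066)
n,l,st,c=cv2.connectedComponentsWithStats(m.astype(np.uint8));i=1+st[1:,4].argmax();m=l==i
q=P[m][:,:2].astype(np.float32);print(st[i],c[i],m.sum(),cv2.minAreaRect(q),np.median(P[m][:,2]))
print(d['R'].round(3))
E
```

```text
t 3.8 [ 0.4309 -0.3348  0.2675] [ -49.6   22.8   92.2    0.    65.2 -143.4]
[ 259  142   39   85 3193] [277.60006264 183.2079549 ] 3193 ((0.4305211305618286, -0.33687111735343933), (0.10017070919275284, 0.04390088468790054), 2.615596055984497) 0.05908018486192185
[[-0.066 -0.    -0.998]
 [ 0.998  0.001 -0.066]
 [ 0.001 -1.     0.   ]]
```

View pics/wb.png

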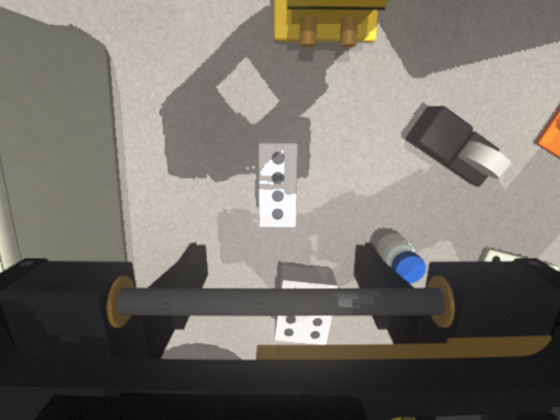

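The block is at (278,184), measured at 100.2 × 43.9 mm, which matches its nominal size. I'll descend on it and grip.

{"name": "play_rows", "arguments": {
  "commands": [
    [[0,-0.002,-0.05],[0,0,-0.02]],
    [[0,-0.002,-0.1],[0,0,-0.02]],
    [[0,-0.002,-0.15],[0,0,-0.02]],
    [[0,-0.002,-0.185],[0,0,-0.02]],
    [[0,-0.002,-0.205],[0,0,-0.02]],
    [[0,-0.002,-0.2145],[0,0,-0.02]],
    [[0,-0.002,-0.2145],[0,0,-0.02]],
    [[0,-0.002,-0.2145],[0,0,-0.02]]
  ]
}}

```text
time_s: 4.85
position: [0.4325, -0.3373, 0.0542]
tcp_rot: [[-0.049, 0.001, -0.999], [0.999, -0.002, -0.049], [-0.002, -1.0, -0.001]]
force: [0.2, 0.1, 0.5]
opening: 0.999
```

{"name": "play_rows", "arguments": {
  "commands": [
    [[0,0,0],[0,0,0]],
    [[0,0,0],[0,0,0]],
    [[0,0,0],[0,0,0]],
    [[0,0,0],[0,0,0]],
    [[0,0,0],[0,0,0]],
    [[0,0,0],[0,0,0]]
  ],
  "gripper": 0.03
}}

```text
time_s: 5.6
position: [0.4317, -0.3374, 0.053]
tcp_rot: [[-0.048, 0.0, -0.999], [0.999, -0.0, -0.048], [-0.0, -1.0, -0.0]]
force: [-0.8, -1.2, -0.5]
opening: 0.503
```

{"name": "play_rows", "arguments": {
  "commands": [
    [[0,0,0.03],[0,0,0]],
    [[0,0,0.08],[0,0,0]],
    [[0,0,0.13],[0,0,0]],
    [[0,0,0.18],[0,0,0]],
    [[0,0,0.18],[0,0,0]]
  ]
}}

```text
time_s: 6.22
position: [0.4332, -0.3386, 0.2365]
tcp_rot: [[-0.048, 0.006, -0.999], [0.999, -0.006, -0.048], [-0.007, -1.0, -0.005]]
force: [0.9, -1.0, -4.7]
opening: 0.503
```

```bash
cat > tgt.py <<'E'
from h import *
from scipy.spatial.transform import Rotation as Ro
y=np.radians(-10.8);t=np.radians(25)
xp=np.array([np.cos(y)*np.cos(t),np.sin(y)*np.cos(t),np.sin(t)]);yp=np.array([-np.sin(y),np.cos(y),0]);zp=np.cross(xp,yp)
RP=np.c_[xp,yp,zp];o=np.array([.6236,.0143,.082])
RT=np.c_[yp,-zp,-xp]
def rel(p,R=RT):
    s=read_state();return (np.array(p)-s["position"]).round(4),Ro.from_matrix(R@np.array(s["tcp_rot"]).T).as_rotvec().round(4)
E
python3 - <<'E'
from tgt import *
s=read_state();print(s["position"],s["opening"],zp,xp)
print("wp2",rel([.5,-.1,.26]))
for h in(.13,.083,.06,.033):p=o+RP@[.0012,0,h];print(h,p.round(4),rel(p)[0])
E
```

```text
[ 0.43319248 -0.33864582  0.23646489] 0.5032850625196897 [-0.41513253  0.07919077  0.90630779] [ 0.89025458 -0.16982514  0.42261826]
wp2 (array([0.0668, 0.2386, 0.0235]), array([-0.0238, -0.4315, -0.2318]))
0.13 [0.5707 0.0244 0.2003] [ 0.1375  0.363  -0.0361]
0.083 [0.5902 0.0207 0.1577] [ 0.157   0.3593 -0.0787]
0.06 [0.5998 0.0188 0.1369] [ 0.1666  0.3575 -0.0996]
0.033 [0.611  0.0167 0.1124] [ 0.1778  0.3554 -0.124 ]
```

{"name": "play_rows", "arguments": {
  "commands": [
    [[0.067,0.239,0.02],[-0.024,-0.432,-0.232]],
    [[0.067,0.239,0.02],[-0.024,-0.432,-0.232]],
    [[0.067,0.239,0.02],[-0.024,-0.432,-0.232]],
    [[0.067,0.239,0.02],[-0.024,-0.432,-0.232]],
    [[0.1,0.3,0.0],[-0.024,-0.432,-0.232]],
    [[0.137,0.363,-0.036],[-0.024,-0.432,-0.232]],
    [[0.137,0.363,-0.036],[-0.024,-0.432,-0.232]],
    [[0.137,0.363,-0.036],[-0.024,-0.432,-0.232]],
    [[0.137,0.363,-0.036],[-0.024,-0.432,-0.232]]
  ]
}}

```text
time_s: 7.35
position: [0.5669, 0.0258, 0.1954]
tcp_rot: [[0.185, 0.408, -0.894], [0.983, -0.072, 0.171], [0.006, -0.91, -0.414]]
force: [0.5, 0.1, -3.7]
opening: 0.506
```

```bash
python3 w.py wp; python3 - <<'E'
from tgt import *
s=read_state();p=s["position"];print(p.round(4),"in pocket",((p-o)@RP).round(4))
for h in(.083,.06,.04,.031):print(h,rel(o+RP@[.0012,0,h]))
d=np.load('wp.npz');A=(d['P']-o)@RP
# block side points (height 0.078..0.137 above plate)
m=(abs(A[...,0])<.09)&(abs(A[...,1])<.06)
for z0,z1 in((.130,.145),(.07,.13),(-.004,.004)):
    k=m&(A[...,2]>z0)&(A[...,2]<z1);q=A[k];
    if len(q)>20:print(z0,len(q),cv2.minAreaRect(q[:,:2].astype(np.float32)),np.median(q[:,2]),q.min(0).round(3),q.max(0).round(3))
E
```

```text
t 7.35 [0.5669 0.0258 0.1954] [ -8.3  24.7 110.4  -1.9  20.5 -85.9]
[0.5674 0.0252 0.1961] in pocket [-0.0037  0.0002  0.1276]
0.083 (array([ 0.0228, -0.0045, -0.0384]), array([-0.0071, -0.0064, -0.0012]))
0.06 (array([ 0.0324, -0.0064, -0.0592]), array([-0.0071, -0.0064, -0.0012]))
0.04 (array([ 0.0407, -0.0079, -0.0773]), array([-0.0071, -0.0064, -0.0012]))
0.031 (array([ 0.0444, -0.0087, -0.0855]), array([-0.0071, -0.0064, -0.0012]))
0.13 12857 ((-0.013216221705079079, 0.001152079552412033), (0.07096226513385773, 0.08566087484359741), 89.76837158203125) 0.13346581396787197 [-0.056 -0.034  0.13 ] [0.03  0.037 0.145]
0.07 2354 ((-0.030019253492355347, 0.0014559589326381683), (0.06383882462978363, 0.05358228459954262), 88.72891235351562) 0.11380665415940762 [-0.056 -0.031  0.075] [-0.003  0.033  0.13 ]
-0.004 4481 ((-0.024249736219644547, -0.0003003515303134918), (0.0924978107213974, 0.10513591021299362), 89.99656677246094) -0.0002692312034468406 [-0.077 -0.047 -0.004] [0.028 0.046 0.002]
```

View pics/wp.png

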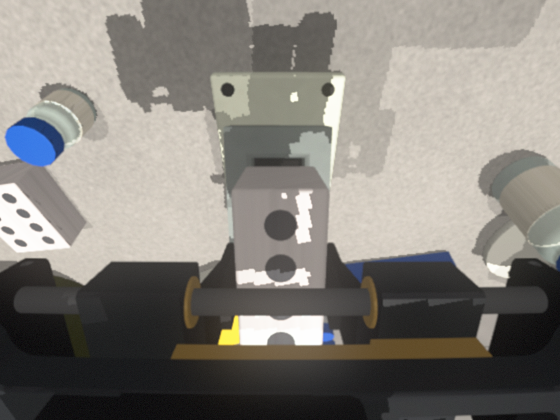

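The wrist view shows the block (234–328, 165 down) lined up above the pocket, whose near edge is at (279,160). I'll let the arm settle and measure the held block's face in the pocket frame.

{"name": "play_rows", "arguments": {
  "commands": [
    [[0.003,-0.001,0.0],[-0.007,-0.006,-0.001]],
    [[0.003,-0.001,0.0],[-0.007,-0.006,-0.001]],
    [[0.003,-0.001,0.0],[-0.007,-0.006,-0.001]],
    [[0.003,-0.001,0.0],[-0.007,-0.006,-0.001]]
  ]
}}

```text
time_s: 7.9
position: [0.5716, 0.0246, 0.1972]
tcp_rot: [[0.186, 0.418, -0.889], [0.982, -0.079, 0.169], [0.0, -0.905, -0.425]]
force: [-0.5, 0.2, -4.9]
opening: 0.505
```

```bash
cat > chk.py <<'E'
import sys;from tgt import *
s=read_state();c=capture("wrist");T=wristT(s,c);A=(pts(c,T)-o)@RP
save(sys.argv[1],c["frame"])
p=s["position"];pp=(p-o)@RP;print("tcp pocket",pp.round(4),"tilt err",Ro.from_matrix(RP.T@(np.array(s["tcp_rot"])@RT.T)@RP).as_rotvec().round(4),"F",s["force"].round(1))
u=pp[2]-.053;print("underside (by tcp)",u)
f=(A[...,0]<-.02+pp[0])&(A[...,0]>-.075)&(abs(A[...,1])<.035)&(A[...,2]>max(u,.0)+.006)&(A[...,2]<u+.054)
for z in np.arange(max(u,0)+.005,u+.056,.008):
    k=f&(abs(A[...,2]-z)<.004);q=A[k]
    if len(q)>30:print("face z",z.round(3),len(q),"x",np.median(q[:,0]).round(4),"y",np.percentile(q[:,1],[1,99]).round(4))
h=(abs(A[...,0])<.08)&(abs(A[...,1])<.05)
k=h&(A[...,2]<-.007)
if k.sum()>20:q=A[k];print("hole",k.sum(),q.min(0).round(4),q.max(0).round(4))
tp=(A[...,0]<-.012)&(A[...,0]>-.07)&(abs(A[...,1])<.04)&(abs(A[...,2]-u-.06)<.006);q=A[tp]
if len(q)>50:
  print("top",len(q),np.median(q[:,2]),cv2.minAreaRect(q[:,:2].astype(np.float32)))
  print("normal",np.linalg.lstsq(np.c_[q[:,:2],np.ones(len(q))],q[:,2],rcond=None)[0])
E
python3 chk.py c1
```

```text
tcp pocket [0.0007 0.0004 0.1268] tilt err [ 0.0005 -0.0027  0.0008] F [-0.5  0.2 -4.9]
underside (by tcp) 0.07382131379981213
face z 0.079 48 x -0.0504 y [-0.0192  0.0208]
face z 0.087 187 x -0.0505 y [-0.02    0.0217]
face z 0.095 214 x -0.0504 y [-0.0199  0.0216]
face z 0.103 232 x -0.0504 y [-0.0197  0.0217]
face z 0.111 259 x -0.0504 y [-0.0198  0.0215]
face z 0.119 331 x -0.0504 y [-0.02    0.0216]
face z 0.127 213 x -0.0504 y [-0.0198  0.0215]
hole 1264 [-0.0793 -0.0499 -0.0435] [-0.0318  0.0499 -0.0111]
top 7676 0.1327949055976953 ((-0.031387586146593094, 0.0008653867989778519), (0.03890436887741089, 0.044307298958301544), 0.3647414743900299)
normal [0.01760916 0.00028149 0.13329094]
```

{"name": "play_rows", "arguments": {
  "commands": [
    [[0.0125,-0.0032,-0.0272],[0,0,0]],
    [[0.0208,-0.0048,-0.0453],[0,0,0]],
    [[0.027,-0.0059,-0.0589],[0,0,0]],
    [[0.0299,-0.0065,-0.0653],[0,0,0]],
    [[0.0324,-0.007,-0.0707],[0,0,0]],
    [[0.0349,-0.0075,-0.0761],[0,0,0]],
    [[0.0349,-0.0075,-0.0761],[0,0,0]],
    [[0.0349,-0.0075,-0.0761],[0,0,0]]
  ]
}}

```text
time_s: 8.95
position: [0.6066, 0.0174, 0.1212]
tcp_rot: [[0.186, 0.418, -0.889], [0.983, -0.079, 0.168], [0.0, -0.905, -0.425]]
force: [0.1, 0.2, -4.2]
opening: 0.503
```

```bash
python3 chk.py c2
```

```text
tcp pocket [ 0.0009 -0.0002  0.0429] tilt err [ 0.0007 -0.0029  0.0012] F [ 0.1  0.2 -4.2]
underside (by tcp) -0.010139215765969808
face z 0.005 74 x -0.0502 y [-0.0197  0.0209]
face z 0.013 205 x -0.0502 y [-0.0203  0.0212]
face z 0.021 247 x -0.0502 y [-0.0206  0.021 ]
face z 0.029 283 x -0.0502 y [-0.0204  0.021 ]
face z 0.037 335 x -0.0502 y [-0.0205  0.021 ]
face z 0.045 130 x -0.0502 y [-0.0202  0.0208]
hole 966 [-0.08   -0.0499 -0.044 ] [-0.0452  0.0498 -0.007 ]
top 7622 0.04881615253713739 ((-0.03128570690751076, 0.00031020306050777435), (0.03861125186085701, 0.04434098303318024), 0.0962277352809906)
normal [ 1.80607459e-02 -2.02850991e-05  4.93248623e-02]
```

{"name": "play_rows", "arguments": {
  "commands": [
    [[0.002,-0.0004,-0.0045],[0,0,0]],
    [[0.0043,-0.0008,-0.0094],[0,0,0]],
    [[0.0043,-0.0008,-0.0094],[0,0,0]],
    [[0.0043,-0.0008,-0.0094],[0,0,0]]
  ]
}}

```text
time_s: 9.5
position: [0.611, 0.0165, 0.1119]
tcp_rot: [[0.186, 0.418, -0.889], [0.983, -0.079, 0.168], [0.0, -0.905, -0.426]]
force: [-2.4, 0.2, 1.8]
opening: 0.505
```

{"name": "play_rows", "arguments": {
  "commands": [
    [[0,0,0],[0,0,0]],
    [[0,0,0],[0,0,0]],
    [[0,0,0],[0,0,0]],
    [[0,0,0],[0,0,0]]
  ],
  "gripper": 0.075
}}

```text
time_s: 10.0
position: [0.6111, 0.0165, 0.1116]
tcp_rot: [[0.186, 0.418, -0.889], [0.983, -0.079, 0.169], [0.0, -0.905, -0.425]]
force: [0.2, 0.3, 0.5]
opening: 0.829
```

```bash
python3 chk.py c3
```

```text
tcp pocket [ 0.001  -0.0002  0.0322] tilt err [ 0.0007 -0.0029  0.0011] F [0.2 0.3 0.5]
underside (by tcp) -0.020768714938162007
face z 0.005 77 x -0.0508 y [-0.0198  0.0204]
face z 0.013 255 x -0.0509 y [-0.0202  0.021 ]
face z 0.021 303 x -0.0509 y [-0.0205  0.0211]
face z 0.029 351 x -0.0508 y [-0.0204  0.0211]
hole 938 [-0.0796 -0.0499 -0.0435] [-0.0459  0.0499 -0.0076]
top 7974 0.039714908939027134 ((-0.03161277621984482, 0.00042798928916454315), (0.04423835128545761, 0.03922133147716522), 89.99107360839844)
normal [0.02196504 0.00038547 0.04032422]
```

The block is seated with its underside about 20 mm down, centred and square. Next I'll close the fingers, go over the lever, drop in behind it, and sweep it along its arc with the fingertip corner.

```bash
cat > lev.py <<'E'
from tgt import *
from m import Pb
def pose(th,gap=0,rc=.130,a=None,tz=.0095):
    """TCP pose with tip's robot-side corner on outer face at lever angle th"""
    if a is None: a=np.clip(25*(1-th/1.97),0,25)          # tool tilt from vertical, deg
    l=np.array([-np.cos(th),0,np.sin(th)]);n=np.array([np.sin(th),0,np.cos(th)])
    C=o+RP@(np.array([.067,0,.044])+rc*l+(.006+gap)*n)
    R=Ro.from_rotvec(yp*np.radians(25-a)).as_matrix()@RT   # back towards vertical
    return C-R@[0,.025,tz],R
def show(lst):
    for n,(p,R) in lst: print(n,*[list(v) for v in rel(p,R)],"abs",p.round(3))
if __name__=="__main__":
    s=read_state()
    print("rack",Pb[70:85:7,250:300:16,:].round(3).tolist())
    p,R=pose(1.97,.03);print(R.round(3))
    hi=p.copy();hi[2]=.41
    show([("retract",(s["position"]+zp*.12,RT)),("over",(hi,R)),("down",(p,R)),("touch",pose(1.97))])
E
python3 lev.py
```

```text
rack [[[0.887, 0.193, 0.06], [0.892, 0.139, 0.043], [0.89, 0.083, 0.047], [0.884, 0.028, 0.059]], [[0.868, 0.195, 0.043], [0.867, 0.139, 0.043], [0.868, 0.083, 0.038], [0.845, 0.03, 0.1]], [[0.855, 0.197, 0.008], [0.842, 0.139, 0.041], [0.855, 0.084, 0.002], [0.831, 0.029, 0.068]]]
[[ 0.187  0.    -0.982]
 [ 0.982 -0.     0.187]
 [ 0.    -1.    -0.   ]]
retract [np.float64(-0.0498), np.float64(0.0095), np.float64(0.1088)] [np.float64(0.0004), np.float64(0.0028), np.float64(-0.0013)] abs [0.561 0.026 0.22 ]
over [np.float64(0.0939), np.float64(-0.0178), np.float64(0.2984)] [np.float64(0.0818), np.float64(0.4315), np.float64(-0.0013)] abs [ 0.705 -0.001  0.41 ]
down [np.float64(0.0939), np.float64(-0.0178), np.float64(0.1948)] [np.float64(0.0818), np.float64(0.4315), np.float64(-0.0013)] abs [ 0.705 -0.001  0.306]
touch [np.float64(0.0644), np.float64(-0.0121), np.float64(0.1937)] [np.float64(0.0818), np.float64(0.4315), np.float64(-0.0013)] abs [0.675 0.004 0.305]
```

{"name": "play_rows", "arguments": {
  "commands": [
    [[-0.0125,0.0024,0.0272],[0,0,0]],
    [[-0.033,0.0063,0.0725],[0,0,0]],
    [[-0.05,0.0095,0.109],[0,0,0]],
    [[-0.05,0.0095,0.169],[0,0,0]],
    [[-0.05,0.0095,0.229],[0,0,0]],
    [[-0.05,0.0095,0.289],[0,0,0]],
    [[-0.05,0.0095,0.299],[0,0,0]]
  ]
}}

```text
time_s: 10.92
position: [0.563, 0.0259, 0.4168]
tcp_rot: [[0.186, 0.428, -0.884], [0.983, -0.08, 0.167], [0.001, -0.9, -0.436]]
force: [-0.5, 0.5, -0.2]
opening: 0.859
```

{"name": "play_rows", "arguments": {
  "commands": [
    [[0,0,0.01],[0.04,0.215,0]],
    [[0.05,-0.01,0.01],[0.082,0.4315,0]],
    [[0.1,-0.019,0],[0.082,0.4315,0]],
    [[0.144,-0.027,0],[0.082,0.4315,0]],
    [[0.144,-0.027,0],[0.082,0.4315,0]],
    [[0.144,-0.027,0],[0.082,0.4315,0]]
  ],
  "gripper": 0.0
}}

```text
time_s: 11.68
position: [0.704, -0.0008, 0.4087]
tcp_rot: [[0.186, -0.004, -0.983], [0.983, 0.001, 0.186], [0.0, -1.0, 0.004]]
force: [0.4, -0.9, -0.1]
opening: 0.263
```

```bash
python3 - <<'E'
from lev import *
s=read_state();print(s["time_s"],s["position"],s["opening"],s["joint_positions"].round(1))
show([("down",pose(1.97,.03)),("touch",pose(1.97))])
a=capture("scene");A=(pts(a)-o)@RP
save("lv",a["frame"][120:320,100:400])
q=A[(abs(A[...,1])<.03)&(A[...,0]>.06)&(A[...,0]<.16)&(A[...,2]>.15)&(A[...,2]<.2)];print(q.min(0),q.max(0),np.median(q,0))
E
```

```text
11.675 [ 0.70396659 -0.00077014  0.40869257] 0.26301893095095175 [ -9.1  30.5  56.2   0.   93.5 -88.4]
down [np.float64(0.0009), np.float64(-0.0004), np.float64(-0.1023)] [np.float64(-0.0012), np.float64(-0.0042), np.float64(-0.0012)] abs [ 0.705 -0.001  0.306]
touch [np.float64(-0.0285), np.float64(0.0052), np.float64(-0.1034)] [np.float64(-0.0012), np.float64(-0.0042), np.float64(-0.0012)] abs [0.675 0.004 0.305]
[ 0.11223332 -0.02106224  0.15055389] [0.13516352 0.02601413 0.18603993] [0.12716387 0.01075667 0.174201  ]
```

View pics/lv.png

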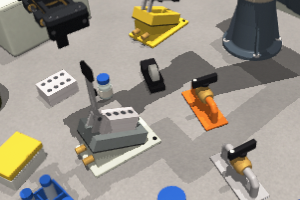

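The scene crop shows the block standing in the pocket, with its wells up near (120,115). The lever is upright behind it at (87,85). I'll go down behind the lever.

{"name": "play_rows", "arguments": {
  "commands": [
    [[0.002,0,-0.05],[0,-0.004,0]],
    [[0.002,0,-0.095],[0,-0.004,0]],
    [[0.002,0,-0.102],[0,-0.004,0]],
    [[0.002,0,-0.102],[0,-0.004,0]],
    [[-0.013,0.003,-0.102],[0,-0.004,0]],
    [[-0.018,0.004,-0.102],[0,-0.004,0]],
    [[-0.018,0.004,-0.102],[0,-0.004,0]]
  ]
}}

```text
time_s: 12.6
position: [0.6875, 0.0031, 0.3108]
tcp_rot: [[0.186, 0.007, -0.983], [0.983, -0.0, 0.186], [0.001, -1.0, -0.007]]
force: [-1.3, -0.7, 0.3]
opening: 0.011
```

```bash
python3 - <<'E'
from lev import *
s=read_state();print(s["time_s"],s["position"],s["opening"],s["force"])
show([(th,pose(th)) for th in (1.97,1.9,1.8,1.7,1.6,1.5,1.4,1.3,1.2,1.1,1.0)])
E
```

```text
12.6 [0.68752032 0.00308705 0.31076223] 0.011189052033339683 [-1.29517967 -0.71967516  0.28476486]
1.97 [np.float64(-0.0121), np.float64(0.0013), np.float64(-0.0054)] [np.float64(0.0001), np.float64(0.0074), np.float64(-0.0014)] abs [0.675 0.004 0.305]
1.9 [np.float64(-0.0214), np.float64(0.0031), np.float64(-0.0055)] [np.float64(-0.0028), np.float64(-0.0078), np.float64(-0.0014)] abs [0.666 0.006 0.305]
1.8 [np.float64(-0.0346), np.float64(0.0056), np.float64(-0.0068)] [np.float64(-0.0069), np.float64(-0.0295), np.float64(-0.0014)] abs [0.653 0.009 0.304]
1.7 [np.float64(-0.0477), np.float64(0.0081), np.float64(-0.0093)] [np.float64(-0.0111), np.float64(-0.0513), np.float64(-0.0015)] abs [0.64  0.011 0.301]
1.6 [np.float64(-0.0604), np.float64(0.0105), np.float64(-0.0131)] [np.float64(-0.0152), np.float64(-0.0731), np.float64(-0.0015)] abs [0.627 0.014 0.298]
1.5 [np.float64(-0.0727), np.float64(0.0129), np.float64(-0.0182)] [np.float64(-0.0193), np.float64(-0.0948), np.float64(-0.0015)] abs [0.615 0.016 0.293]
1.4 [np.float64(-0.0844), np.float64(0.0151), np.float64(-0.0244)] [np.float64(-0.0235), np.float64(-0.1166), np.float64(-0.0015)] abs [0.603 0.018 0.286]
1.3 [np.float64(-0.0954), np.float64(0.0172), np.float64(-0.0317)] [np.float64(-0.0276), np.float64(-0.1383), np.float64(-0.0015)] abs [0.592 0.02  0.279]
1.2 [np.float64(-0.1057), np.float64(0.0192), np.float64(-0.0401)] [np.float64(-0.0317), np.float64(-0.1601), np.float64(-0.0015)] abs [0.582 0.022 0.271]
1.1 [np.float64(-0.115), np.float64(0.021), np.float64(-0.0494)] [np.float64(-0.0359), np.float64(-0.1819), np.float64(-0.0015)] abs [0.572 0.024 0.261]
1.0 [np.float64(-0.1235), np.float64(0.0226), np.float64(-0.0596)] [np.float64(-0.04), np.float64(-0.2036), np.float64(-0.0016)] abs [0.564 0.026 0.251]
```

{"name": "play_rows", "arguments": {
  "commands": [
    [[-0.006,0.001,-0.0054],[0,0.003,0]],
    [[-0.0121,0.0018,-0.0054],[0,0,0]],
    [[-0.0214,0.0031,-0.0055],[-0.003,-0.008,0]],
    [[-0.0346,0.0056,-0.0068],[-0.007,-0.03,0]],
    [[-0.0477,0.0081,-0.0093],[-0.011,-0.051,0]],
    [[-0.0604,0.0105,-0.0131],[-0.015,-0.073,0]],
    [[-0.0604,0.0105,-0.0131],[-0.015,-0.073,0]]
  ]
}}

```text
time_s: 13.48
position: [0.6255, 0.0138, 0.2954]
tcp_rot: [[0.186, 0.076, -0.98], [0.983, -0.014, 0.185], [-0.0, -0.997, -0.077]]
force: [0.9, 0.4, 0.1]
opening: 0.004
```

```bash
cat > ang.py <<'E'
from lev import *
a=capture("scene");A=(pts(a)-o)@RP
m=(abs(A[...,1])<.03)&(A[...,2]>.036)
r=A-np.array([.067,0,.044]);rr=np.hypot(r[...,0],r[...,2]);f=a["frame"].astype(int)
k=m&(rr>.115)&(rr<.158)&(f.max(-1)<70);q=r[k];th=np.arctan2(q[:,2],-q[:,0])
h,e=np.histogram(th,np.arange(-.3,2.3,.1));print("dark pts angle hist",[(round(e[i],1),h[i]) for i in range(len(h)) if h[i]])
s=read_state();print(s["time_s"],s["position"],s["force"].round(1))
E
python3 ang.py; python3 -c "
from lev import *
show([(th,pose(th)) for th in (1.5,1.4,1.3,1.2,1.1,1.0,.9,.8,.7)])"
```

```text
dark pts angle hist [(np.float64(1.5), np.int64(51)), (np.float64(1.6), np.int64(19)), (np.float64(1.7), np.int64(63)), (np.float64(1.8), np.int64(3))]
13.525 [0.62570581 0.01365611 0.29544048] [-0.2  0.   0.4]
1.5 [np.float64(-0.0109), np.float64(0.0023), np.float64(-0.0028)] [np.float64(-0.005), np.float64(-0.0274), np.float64(-0.0013)] abs [0.615 0.016 0.293]
1.4 [np.float64(-0.0226), np.float64(0.0045), np.float64(-0.0091)] [np.float64(-0.0092), np.float64(-0.0492), np.float64(-0.0013)] abs [0.603 0.018 0.286]
1.3 [np.float64(-0.0336), np.float64(0.0067), np.float64(-0.0164)] [np.float64(-0.0133), np.float64(-0.0709), np.float64(-0.0013)] abs [0.592 0.02  0.279]
1.2 [np.float64(-0.0439), np.float64(0.0086), np.float64(-0.0248)] [np.float64(-0.0174), np.float64(-0.0927), np.float64(-0.0013)] abs [0.582 0.022 0.271]
1.1 [np.float64(-0.0532), np.float64(0.0104), np.float64(-0.0341)] [np.float64(-0.0216), np.float64(-0.1144), np.float64(-0.0013)] abs [0.572 0.024 0.261]
1.0 [np.float64(-0.0616), np.float64(0.012), np.float64(-0.0443)] [np.float64(-0.0257), np.float64(-0.1362), np.float64(-0.0013)] abs [0.564 0.026 0.251]
0.9 [np.float64(-0.069), np.float64(0.0134), np.float64(-0.0552)] [np.float64(-0.0298), np.float64(-0.158), np.float64(-0.0013)] abs [0.557 0.027 0.24 ]
0.8 [np.float64(-0.0752), np.float64(0.0146), np.float64(-0.0668)] [np.float64(-0.034), np.float64(-0.1797), np.float64(-0.0013)] abs [0.55  0.028 0.229]
0.7 [np.float64(-0.0803), np.float64(0.0156), np.float64(-0.0789)] [np.float64(-0.0381), np.float64(-0.2015), np.float64(-0.0013)] abs [0.545 0.029 0.217]
```

The lever is following, now at about 1.55–1.7 rad. I'll carry on along the arc.

{"name": "play_rows", "arguments": {
  "commands": [
    [[-0.011,0.0023,-0.003],[-0.005,-0.027,0]],
    [[-0.0226,0.0045,-0.0091],[-0.009,-0.049,0]],
    [[-0.0336,0.0067,-0.0164],[-0.013,-0.071,0]],
    [[-0.0439,0.0086,-0.0248],[-0.017,-0.093,0]],
    [[-0.0532,0.0104,-0.0341],[-0.022,-0.114,0]],
    [[-0.0616,0.012,-0.0443],[-0.026,-0.136,0]],
    [[-0.069,0.0134,-0.0552],[-0.03,-0.158,0]],
    [[-0.0752,0.0146,-0.0668],[-0.034,-0.18,0]],
    [[-0.0803,0.0156,-0.0789],[-0.038,-0.2015,0]]
  ]
}}

```text
time_s: 14.65
position: [0.5481, 0.0285, 0.2176]
tcp_rot: [[0.186, 0.279, -0.942], [0.983, -0.053, 0.178], [-0.0, -0.959, -0.284]]
force: [2.0, -1.0, 3.6]
opening: 0.004
```

```bash
python3 ang.py; python3 -c "
from lev import *
show([(th,pose(th)) for th in (.6,.5,.4,.3,.2,.15,.1,.05,0,-.02,-.04)])"
```

```text
dark pts angle hist [(np.float64(0.6), np.int64(7)), (np.float64(0.7), np.int64(105)), (np.float64(0.8), np.int64(37)), (np.float64(0.9), np.int64(63)), (np.float64(1.0), np.int64(62)), (np.float64(1.1), np.int64(20))]
14.7 [0.54568647 0.02900554 0.21564007] [ 1.7 -0.1  2. ]
0.6 [np.float64(-0.0042), np.float64(0.001), np.float64(-0.0116)] [np.float64(-0.0036), np.float64(-0.02), np.float64(-0.0013)] abs [0.542 0.03  0.204]
0.5 [np.float64(-0.0068), np.float64(0.0015), np.float64(-0.0245)] [np.float64(-0.0077), np.float64(-0.0418), np.float64(-0.0013)] abs [0.539 0.03  0.191]
0.4 [np.float64(-0.0081), np.float64(0.0017), np.float64(-0.0374)] [np.float64(-0.0119), np.float64(-0.0636), np.float64(-0.0013)] abs [0.538 0.031 0.178]
0.3 [np.float64(-0.0082), np.float64(0.0017), np.float64(-0.0504)] [np.float64(-0.016), np.float64(-0.0853), np.float64(-0.0012)] abs [0.537 0.031 0.165]
0.2 [np.float64(-0.007), np.float64(0.0015), np.float64(-0.0633)] [np.float64(-0.0201), np.float64(-0.1071), np.float64(-0.0012)] abs [0.539 0.03  0.152]
0.15 [np.float64(-0.0059), np.float64(0.0013), np.floa
[... 175 characters left out ...]
64(-0.0243), np.float64(-0.1288), np.float64(-0.0012)] abs [0.541 0.03  0.14 ]
0.05 [np.float64(-0.0028), np.float64(0.0007), np.float64(-0.0822)] [np.float64(-0.0263), np.float64(-0.1397), np.float64(-0.0012)] abs [0.543 0.03  0.133]
0 [np.float64(-0.0009), np.float64(0.0003), np.float64(-0.0883)] [np.float64(-0.0284), np.float64(-0.1506), np.float64(-0.0012)] abs [0.545 0.029 0.127]
-0.02 [np.float64(0.0001), np.float64(0.0001), np.float64(-0.0907)] [np.float64(-0.0284), np.float64(-0.1506), np.float64(-0.0012)] abs [0.546 0.029 0.125]
-0.04 [np.float64(0.0012), np.float64(-0.0001), np.float64(-0.0931)] [np.float64(-0.0284), np.float64(-0.1506), np.float64(-0.0012)] abs [0.547 0.029 0.123]
```

{"name": "play_rows", "arguments": {
  "commands": [
    [[-0.0042,0.001,-0.0116],[-0.004,-0.02,0]],
    [[-0.0068,0.0015,-0.0245],[-0.008,-0.042,0]],
    [[-0.0081,0.0017,-0.0374],[-0.012,-0.064,0]],
    [[-0.0082,0.0017,-0.0504],[-0.016,-0.085,0]],
    [[-0.007,0.0015,-0.0633],[-0.02,-0.107,0]],
    [[-0.0059,0.0013,-0.0697],[-0.022,-0.118,0]],
    [[-0.0045,0.001,-0.076],[-0.024,-0.129,0]],
    [[-0.0028,0.0007,-0.0822],[-0.026,-0.14,0]],
    [[-0.0009,0.0003,-0.0883],[-0.028,-0.15,0]],
    [[-0.0009,0.0003,-0.0883],[-0.028,-0.15,0]]
  ]
}}

```text
time_s: 15.95
position: [0.5463, 0.0291, 0.1292]
tcp_rot: [[0.186, 0.417, -0.889], [0.983, -0.079, 0.169], [0.001, -0.905, -0.425]]
force: [-0.0, -1.3, 7.2]
opening: 0.004
```

```bash
python3 ang.py; python3 -c "
from lev import *
show([(th,pose(th)) for th in (0,-.02,-.04)])"
```

```text
dark pts angle hist [(np.float64(-0.1), np.int64(14)), (np.float64(0.0), np.int64(73)), (np.float64(0.1), np.int64(21)), (np.float64(0.2), np.int64(19)), (np.float64(0.3), np.int64(38)), (np.float64(0.4), np.int64(45)), (np.float64(0.5), np.int64(15)), (np.float64(0.7), np.int64(12)), (np.float64(0.8), np.int64(188)), (np.float64(0.9), np.int64(42))]
16.0 [0.54629698 0.02915655 0.12918011] [-1.  -2.6  7. ]
0 [np.float64(-0.0015), np.float64(0.0002), np.float64(-0.0018)] [np.float64(-0.0002), np.float64(0.0023), np.float64(-0.0013)] abs [0.545 0.029 0.127]
-0.02 [np.float64(-0.0005), np.float64(-0.0), np.float64(-0.0042)] [np.float64(-0.0002), np.float64(0.0023), np.float64(-0.0013)] abs [0.546 0.029 0.125]
-0.04 [np.float64(0.0006), np.float64(-0.0002), np.float64(-0.0066)] [np.float64(-0.0002), np.float64(0.0023), np.float64(-0.0013)] abs [0.547 0.029 0.123]
```

{"name": "play_rows", "arguments": {
  "commands": [
    [[0.001,-0.0002,-0.002],[0,0,0]],
    [[0.0016,-0.0003,-0.0036],[0,0,0]],
    [[0.0016,-0.0003,-0.0036],[0,0,0]]
  ]
}}

```text
time_s: 16.38
position: [0.5465, 0.0292, 0.1286]
tcp_rot: [[0.186, 0.42, -0.888], [0.983, -0.079, 0.168], [0.001, -0.904, -0.427]]
force: [-15.6, -2.2, 37.0]
opening: 0.006
```

{"name": "play_rows", "arguments": {
  "commands": [
    [[0.0008,-0.0002,-0.0018],[0,0,0]],
    [[0.0008,-0.0002,-0.0018],[0,0,0]],
    [[0.0008,-0.0002,-0.0018],[0,0,0]]
  ]
}}

```text
time_s: 16.75
position: [0.5465, 0.0291, 0.1283]
tcp_rot: [[0.186, 0.421, -0.888], [0.983, -0.079, 0.168], [0.0, -0.904, -0.428]]
force: [-23.2, -1.8, 52.3]
opening: 0.004
```

That's the hard stop: 52 N with no further motion. I'll back off along the pocket normal and check.

{"name": "play_rows", "arguments": {
  "commands": [
    [[-0.005,0.001,0.011],[0,0,0]],
    [[-0.0208,0.004,0.0453],[0,0,0]],
    [[-0.0415,0.008,0.09],[0,0,0]],
    [[-0.0581,0.011,0.127],[0,0,0]],
    [[-0.0581,0.011,0.127],[0,0,0]],
    [[-0.0581,0.011,0.127],[0,0,0]]
  ]
}}

```text
time_s: 17.5
position: [0.4891, 0.04, 0.249]
tcp_rot: [[0.186, 0.413, -0.891], [0.983, -0.078, 0.169], [0.0, -0.907, -0.42]]
force: [-0.1, 1.1, 0.0]
opening: 0.007
```

```bash
python3 ang.py; python3 w.py wl; python3 - <<'E'
from tgt import *
A=(np.load('wl.npz')['P']-o)@RP
k=(A[...,0]>-.082)&(A[...,0]<.04)&(abs(A[...,1])<.005)&(A[...,2]>.04)&(A[...,2]<.075);q=A[k]
c=np.polyfit(q[:,0],q[:,2],1);print("lever outer face",len(q),q.min(0),q.max(0),"slope->angle",-np.arctan(c[0]) , "z at -0.068:",np.polyval(c,-.068))
k=(abs(A[...,0]+.02)<.07)&(abs(A[...,1])>.012)&(abs(A[...,1])<.02)&(A[...,2]>.02)&(A[...,2]<.042);q=A[k];h=np.histogram(q[:,2],np.arange(.02,.043,.002));print(h[0].tolist());print("block top",np.median(q[q[:,2]>.025][:,2]),q[:,0].min(),q[:,0].max())
E
```

```text
dark pts angle hist [(np.float64(-0.1), np.int64(13)), (np.float64(0.0), np.int64(111))]
17.55 [0.48910984 0.03994436 0.24848422] [-0.2 -0.3 -0. ]
t 17.55 [0.4891 0.0399 0.2485] [ -7.7  13.8 117.   -3.1  24.5 -84.4]
lever outer face 734 [-0.08194268 -0.00473608  0.04758533] [-0.00398387  0.00477024  0.05190569] slope->angle 0.0020546160160698147 z at -0.068: 0.04976429658747047
[0, 0, 0, 0, 0, 232, 414, 1, 0, 0, 0]
block top 0.03224184360989511 -0.04712040376408658 0.023163151839018684
```

View pics/wl.png

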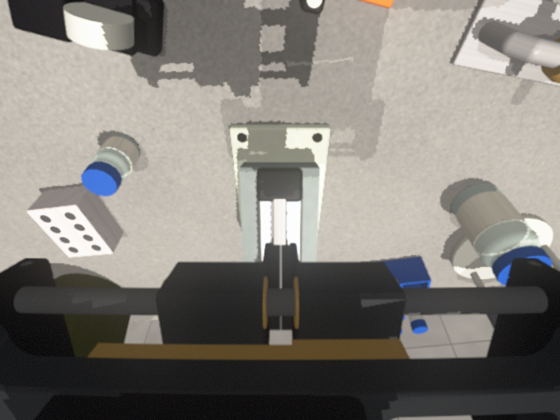

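The lever face lies parallel to the plate, at about 0.002 rad. The block top is 32.2 mm out, so its underside is 27.8 mm down, pressed home. Now the valve.

```bash
cat > val.py <<'E'
from tgt import *
def vp(ang,z,c=(.484,.315)):
    a=np.radians(ang+90);x=np.array([np.cos(a),np.sin(a),0]);y=np.array([0,0,-1.]);return rel([*c,z],np.c_[x,y,np.cross(x,y)])
E
python3 -c "
from val import *
print(vp(-16,.26))"
```

```text
(array([-0.0052,  0.2751,  0.0118]), array([ 0.0996,  0.4207, -0.0903]))
```

{"name": "play_rows", "arguments": {
  "commands": [
    [[-0.005,0.06,0.03],[0.05,0.21,-0.045]],
    [[-0.005,0.12,0.04],[0.1,0.421,-0.09]],
    [[-0.005,0.18,0.04],[0.1,0.421,-0.09]],
    [[-0.005,0.24,0.03],[0.1,0.421,-0.09]],
    [[-0.005,0.275,0.012],[0.1,0.421,-0.09]],
    [[-0.005,0.275,0.012],[0.1,0.421,-0.09]],
    [[-0.005,0.275,0.012],[0.1,0.421,-0.09]]
  ],
  "gripper": 0.06
}}

```text
time_s: 18.48
position: [0.4843, 0.3144, 0.2601]
tcp_rot: [[0.275, 0.0, -0.962], [0.962, -0.002, 0.275], [-0.002, -1.0, -0.001]]
force: [0.2, -0.3, 0.3]
opening: 0.663
```

```bash
python3 w.py wv2; python3 - <<'E'
from val import *
P=np.load('wv2.npz')['P'];f=np.load('wv2.npz')['f']
m=(abs(P[...,0]-.48)<.07)&(abs(P[...,1]-.31)<.07)&(P[...,2]>.113)&(P[...,2]<.13)
q=P[m][:,:2].astype(np.float32);print(m.sum(),cv2.minAreaRect(q),np.median(P[m][:,2]))
print(vp(-16,.127),read_state()["opening"],read_state()["joint_positions"].round(0))
E
```

```text
t 18.475 [0.4843 0.3144 0.2601] [ 22.   25.7  88.2  -0.1  66.1 -52. ]
1155 ((0.48421239852905273, 0.31482404470443726), (0.013933882117271423, 0.07533679902553558), 73.70280456542969) 0.12087003352072506
(array([-0.0007,  0.0011, -0.1339]), array([0.0016, 0.0014, 0.0003])) 0.6720597935405391 [ 22.  26.  88.  -0.  66. -52.]
```

{"name": "play_rows", "arguments": {
  "commands": [
    [[0,0.0005,-0.05],[0,0,0]],
    [[0,0.0005,-0.09],[0,0,0]],
    [[0,0.0005,-0.12],[0,0,0]],
    [[0,0.0005,-0.1335],[0,0,0]],
    [[0,0.0005,-0.1335],[0,0,0]],
    [[0,0.0005,-0.1335],[0,0,0]]
  ]
}}

```text
time_s: 19.27
position: [0.4857, 0.3154, 0.1297]
tcp_rot: [[0.276, 0.006, -0.961], [0.961, 0.001, 0.276], [0.002, -1.0, -0.005]]
force: [0.3, 0.5, -0.2]
opening: 0.691
```

{"name": "play_rows", "arguments": {
  "commands": [
    [[0,0,0],[0,0,0]],
    [[0,0,0],[0,0,0]],
    [[0,0,0],[0,0,0]],
    [[0,0,0],[0,0,0]],
    [[0,0,0],[0,0,0]]
  ],
  "gripper": 0.005
}}

```text
time_s: 19.9
position: [0.4839, 0.3151, 0.1293]
tcp_rot: [[0.275, 0.001, -0.961], [0.961, -0.001, 0.275], [-0.001, -1.0, -0.002]]
force: [-2.6, -2.4, 10.3]
opening: 0.206
```

{"name": "play_rows", "arguments": {
  "commands": [
    [[0,0,0.004],[0,0,0]],
    [[0,0,0.004],[0,0,0]],
    [[0,0,0.004],[0,0,0]]
  ]
}}

```text
time_s: 20.27
position: [0.4836, 0.3142, 0.1301]
tcp_rot: [[0.275, -0.0, -0.961], [0.961, -0.003, 0.275], [-0.003, -1.0, -0.0]]
force: [3.8, -4.7, -20.6]
opening: 0.157
```

{"name": "play_rows", "arguments": {
  "commands": [
    [[0,0.0008,-0.0028],[0,0,0]],
    [[0,0.0008,-0.0028],[0,0,0.1]],
    [[0,0.0008,-0.0028],[0,0,0.2]],
    [[0,0.0008,-0.0028],[0,0,0.3]],
    [[0,0.0008,-0.0028],[0,0,0.4]],
    [[0,0.0008,-0.0028],[0,0,0.5]],
    [[0,0.0008,-0.0028],[0,0,0.6]],
    [[0,0.0008,-0.0028],[0,0,0.7]],
    [[0,0.0008,-0.0028],[0,0,0.73]],
    [[0,0.0008,-0.0028],[0,0,0.73]]
  ]
}}

```text
time_s: 21.52
position: [0.4836, 0.3136, 0.13]
tcp_rot: [[-0.437, -0.001, -0.899], [0.899, -0.003, -0.437], [-0.003, -1.0, 0.002]]
force: [-0.6, -10.3, -3.9]
opening: 0.16
```

{"name": "play_rows", "arguments": {
  "commands": [
    [[0,0,0],[0,0,0]],
    [[0,0,0],[0,0,0]],
    [[0,0,0],[0,0,0]]
  ]
}}

```text
time_s: 21.9
position: [0.4836, 0.3136, 0.13]
tcp_rot: [[-0.437, -0.0, -0.899], [0.899, -0.003, -0.437], [-0.003, -1.0, 0.002]]
force: [0.1, -10.9, -4.9]
opening: 0.157
```

{"name": "play_rows", "arguments": {
  "commands": [
    [[0,0,0],[0,0,0]],
    [[0,0,0],[0,0,0]],
    [[0,0,0],[0,0,0]],
    [[0,0,0],[0,0,0]],
    [[0,0,0],[0,0,0]]
  ],
  "gripper": 0.06
}}

```text
time_s: 22.52
position: [0.4847, 0.3166, 0.1298]
tcp_rot: [[-0.436, 0.003, -0.9], [0.9, 0.002, -0.436], [0.001, -1.0, -0.004]]
force: [-0.2, 0.4, 0.5]
opening: 0.635
```

{"name": "play_rows", "arguments": {
  "commands": [
    [[0,0,0.04],[0,0,0]],
    [[0,0,0.09],[0,0,0]],
    [[-0.02,0,0.14],[0,0,0]],
    [[-0.04,0,0.17],[0,0,0]],
    [[-0.04,0,0.17],[0,0,0]],
    [[-0.04,0,0.17],[0,0,0]]
  ]
}}

```text
time_s: 23.28
position: [0.4445, 0.3161, 0.2987]
tcp_rot: [[-0.436, 0.002, -0.9], [0.9, 0.001, -0.436], [0.001, -1.0, -0.002]]
force: [0.0, 0.6, 0.2]
opening: 0.691
```

```bash
python3 w.py we; python3 ang.py; python3 - <<'E'
from tgt import *
d=np.load('we.npz');P=d['P'];f=d['f'].astype(int)
m=(abs(P[...,0]-.484)<.05)&(abs(P[...,1]-.315)<.05)&(P[...,2]>.113)&(P[...,2]<.13)
q=P[m][:,:2].astype(np.float32);print("handle",m.sum(),cv2.minAreaRect(q),np.median(P[m][:,2]))
w=m&(f.min(-1)>120);print("white",w.sum(),P[w].mean(0))
m=(abs(P[...,0]-.484)<.12)&(abs(P[...,1]-.315)<.12)&(P[...,2]>.0035)&(P[...,2]<.0125)&(f.max(-1)-f.min(-1)<25)
m=cv2.morphologyEx(m.astype(np.uint8),cv2.MORPH_OPEN,np.ones((5,5)))
n,l,st,c=cv2.connectedComponentsWithStats(m)
q=P[m>0][:,:2].astype(np.float32);print("base",cv2.minAreaRect(q),st[1:,4])
A=(pts(capture("scene"))-o)@RP
k=(abs(A[...,0]+.02)<.07)&(abs(A[...,1])>.012)&(abs(A[...,1])<.02)&(A[...,2]>.02)&(A[...,2]<.042);print("block top",np.median(A[k][:,2]))
print(read_state()["opening"])
E
```

```text
t 23.275 [0.4445 0.3161 0.2987] [ 23.7  20.7  90.1   0.   69.2 -92.2]
dark pts angle hist [(np.float64(-0.1), np.int64(10)), (np.float64(0.0), np.int64(114))]
23.375 [0.44450447 0.31588586 0.29782721] [ 0.6  0.4 -0.6]
handle 852 ((0.4841806888580322, 0.3143405616283417), (0.0757509246468544, 0.01406032219529152), 25.74055290222168) 0.12075452690578109
white 68 [0.51220667 0.32755958 0.1217239 ]
base ((0.4840051829814911, 0.3140627145767212), (0.16951704025268555, 0.07007475197315216), 70.51680755615234) [2714   79   34   39]
block top 0.03286635489484933
0.6903943998744406
```

View pics/we.png

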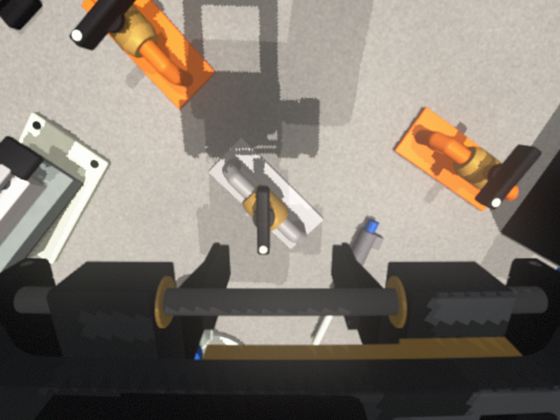

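The handle, from (263,187) to (263,250), now stands diagonally to the pipe. It points at 25.7° and the base's x axis at −19.5°, so the valve is at 45.2°. The lever is shut, the block is down, and the robot is clear.

```bash
python3 -c "
from rig import *
print(hand_in())"
```

```text
the job is handed in; nothing more can be done
None
```

The job is done and handed in at about 23 s of the 67 s allowed; the rig gave no verdict. I put the narrow block wells up in the grey dock's pocket, swung the lever shut, then gripped the steel valve's handle and turned it to halfway.

What the last checks showed:

| Check | Measured | Required |
|---|---|---|
| Block depth, just after clamping (wrist camera) | 27.8 mm | 24.5 to 33 mm |
| Block depth, at the end (scene camera) | about 27.1 mm | 24.5 to 33 mm |
| Block centre, before clamping | within about 1 mm | within 5 mm |
| Lever | 0.002 rad | below 0.06 rad |
| Valve | 45.2° (0.79 rad) | 0.785 ± 0.14 rad |

At the end the gripper was open and about 17 cm above the valve.

- **Force on the lever:** pressing it against its stop took about 57 N at the fingertips for a moment. That is well under the 120 N wrist limit. It is over the 40 N limit for the arm or gripper body, but only the fingertips touched the lever.
- **Camera disagreement:** the fixed cameras disagreed with each other by up to about 6 mm, so I took the working positions from the wrist camera.
- **Not checked:** I did not measure again where the other objects stand. I saw no contact with any of them.

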